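# Unhook the tall test card and stand it in the check holder

## Robot

A 6-joint arm with a two-finger parallel gripper is mounted at the origin on a cart in front of the work surface, level with it; the furniture and walls round the work are solid. World frame = base frame: x ahead of the robot, y to its left, z up, the work surface at z = 0. Lengths are in m, angles in rad, forces in N, time in s.
With the tool pointing down it reaches from about 0.275 to 0.775 m from the base axis. Payload 14.6 kg.
Tool frame: the origin (TCP) lies at the centre of the arm's flange, where the gripper is bolted on; the fingertips stand 173 mm ahead of it and the grasp point (between the pads) lies 155 mm ahead of it (tcp_to_grasp is the z of the grasp point in the tool frame, in m); z points along the fingers, y is the line along which they close (so a half turn about z gives the same grasp; the last joint's range is limited). The gripper opens to 85 mm and grips with 20 to 120 N. Pads are 22 mm wide; open, the fingers measure 114 mm over their backs; the gripper's body (76 mm by 85 mm) begins 54 mm behind the grasp point. The pads swing forward as they close: fully open they stand 13 mm farther back than shut.
Start: joints at [-1.49, 0.263, -0.048, 1.259, 0, 1.415], TCP at [0.123, -0.51, 0.405] pointing down, gripper open.
Joint ranges: [-2.65, 2.65], [-0.89, 1.7], [-1.18, 1.37], [-2.13, 2.11], [-1.35, 1.29], [-3.14, 3.14]. Speed limits (rad/s): [1.89, 1.89, 2.57, 2.79, 3.14, 3.14].

## Interface

Orientations are given as a rotation vector (axis times angle).
In Python, from workcell import observe, grab_frame, calibration, close_job, find_in, tcp_to_grasp gives the robot as it stands.
- The arm moves only by the tool servo_tool, never from a script. Its argument "series" is a list of rows, each a list of 7 numbers: the closure, from 0 (fully open) to 1 (shut), then the shift along the tool's x, y, z in cm, then the turn, a rotation vector about the tool's x, y, z in rad. In form: [[grip, tx, ty, tz, ax, ay, az], ...]. A call has 1 to 10 rows; each row shifts and turns the commanded pose from where the row before left it, along the tool's axes as they then stand; what a row does not reach is not made up. A row lasts 1/8 s, in which the tool goes at most 62.5 mm and 10.7 degrees, less where a joint would pass 70% of its speed; a pose out of reach is approached as far as the arm can. A call with a gripper value outside its range is refused whole. The fingers move at their own pace and stop on an object; "squeeze" is the grip in N (left out, the last holds). Time passes only in rows, so rows that do not move let the fingers close. It gives the time, the measured TCP pose, the force, the opening and the grip force at its end, in the units of the state.
- observe(): the state, without advancing time (a new reading comes with each control period).
- grab_frame(name): name is "scene" or "top" or "wrist"; returns (picture, depth): 480x640x3 uint8, blue, green, red; 480x640 float32, m along the optical axis (not along the pixel's ray), 0 where there is no reading.
- calibration(name): a dict with "intrinsics" (3x3 intrinsics, pixels), "R" (3x3) and "t" (3): a world point X has camera coordinates R X + t. Camera axes: x right, y down, z forward; pixel columns grow to the right and rows downward; lengths in m; the calibration is good to about 2 mm. A picture is of the moment at which its call begins: read the wrist's pose just before it. calibration takes no time and is no camera call; for the wrist camera it gives the pose at the moment of the call.
- close_job(): hands the job in; it is judged then, once.
Trained networks look in the newest picture that a camera, given by its name, has taken for a name from the list of things; names that differ only in an ending like _2 or _b are one class to them, and where a whole thing is asked for, a point or a joint stands for the part that bears it (a point fixed in the world has none). Each returns a list of dicts, best first, with "conf" (0 to 1); they miss things now and then, are a little off and sometimes report something else, mostly with a low value. They report only what shows in the picture. A call takes as long as a camera call.
- find_in(camera, query): "box" ([centre column, centre row, width, height] in pixels, round what is visible of it).
The state is a dict: "clock": time; "qpos": joint angles; "qvel": joint speeds; "joint_torque": joint torques, N m; "tcp_pos": TCP position; "tcp_rot": TCP orientation; "contact_force": force on the tool from outside, world axes, zero at the start; "torque": the same for the moment, N m; "opening": finger opening in m; "finger_force": force on a finger pad.
Only numpy, scipy, OpenCV 4.12 (cv2) and the standard library are available. Lean on these libraries where they do the work, as an engineer would, in place of code of your own. Each camera call takes 0.05 s, during which the arm holds its last target. There are 200 camera calls.

## Task

For the metal detector check, take the taller of the two hanging test cards off its stand: lift it so that its hole clears the peg's upturned tip as you slide it off, without wrenching the peg. Then stand it upright, right way up, in the slotted metal holder on the bench, its foot right down on the slot's floor, and let go. Leave the short card hanging where it is and do not shift the mouse or the thermometer.

Things in the scene. Friction and masses are not known exactly. Their poses are not given: they have to be found in the camera images.
- card_tall: The taller rigid white card, 84 wide, 209 tall, 8 mm thick, 0.11 to 0.23 kg, hanging by a hole 30 wide x 36 high. Origin: middle of the hole's upper edge, mid thickness, resting on the peg. The hole goes 36 mm down from it; the solid header goes 44 mm up from it (pinch it there across the 8 mm). Axes: z up, y across the width, -x is the blister face and points along the peg to its tip.
- card_tall_foot (a point): Middle of the tall card's lower edge, 165 mm below the card's origin. The clear blister (50 x 50 mm, 8 mm proud) on the front face spans 50 to 100 mm below the card's origin.
- card_short: The other card, alike but 154 mm tall (foot 110 mm below its origin, which is the middle of the hole's upper edge). It hangs on the other stand and stays there.
- stand_a: Fixed steel stand with the tall card, at the left or the right. Origin on the bench, below the middle of the hanging place. A level peg, a flat strip 14 wide, 5 thick, runs along -x, top face 200 mm up. 40 mm before the origin it bends up at 55 degrees to a tip 58 mm before the origin and 23 mm above the peg's top face. Only the card and the tip stand above the peg.
- stand_b: The same stand with the short card. Each stand's post, 34 mm wide and no higher than the peg, stands 75 to 93 mm behind the origin (+x); its base plate is 110 mm wide, 12 mm thick, from x = -55 to +100 mm.
- holder: Fixed aluminium block 70 x 124 mm, 60 mm high, on a rubber foot, between the stands. Origin under its middle on the bench, z up. In the middle of its top is a slot 92 mm long (along y) and 12 mm wide (along x) with 3 mm bevels; the slot's floor is 10 mm above the bench. The card goes in foot first, either face to the front.
- mouse: Loose black computer mouse, 122 x 60 x 40 mm, on the bench in front at the left; to be left alone.
- thermometer: Loose flat white hand thermometer, 152 x 46 x 18 mm, on the bench in front at the right; to be left alone.

How it is judged:
By the outcome, as a careful person would: the job done as asked, in the order asked, and still so for the second after the job is handed in, with the robot touching nothing.
It also fails if it takes over 43 s, if anything falls off the work surface, if the arm or the gripper's body presses on something with over 40 N, if the wrist force passes 120 N, or if a joint passes its speed limit or range.

## Working session

There is one attempt and no reset: what is moved stays moved. The work goes in short steps, Python scripts to look and compute and a tool call to move; the robot and the scene stay as the last step left them, time stands still between calls to the robot, and variables do not carry over. Pictures are saved under pics/ and viewed, at most 10 in all, crops included, and the job is handed in when it is done.

Besides the shell and the picture viewer there is one more tool, called after "Call:" by a JSON object that holds its "fn" and its "kwargs", one argument or row to a line. servo_tool: Moves the arm, as the interface text tells. Its arguments: {"type":"object","properties":{"series":{"type":"array","items":{"type":"array","items":{"type":"number"}}},"squeeze":{"type":"number"}},"required":["series"]}

```bash
mkdir -p pics; ls
python3 - <<'E'
from workcell import *
import cv2,numpy as np
print(observe())
for c in ["scene","top"]:
    im,d=grab_frame(c); cv2.imwrite(f"pics/{c}0.png",im); np.savez(f"{c}0.npz",im=im,d=d)
    k=calibration(c); print(c,k)
    for q in ["card_tall","card_short","stand_a","holder","mouse","thermometer"]:
        print(q,[(np.round(x["box"]).tolist(),round(x["conf"],2)) for x in find_in(c,q)][:3])
print(tcp_to_grasp, calibration("wrist"))
E
```

```text
pics
{'clock': 0.0, 'qpos': array([-1.49030520e+00,  2.63529170e-01, -4.89770167e-02,  1.25939027e+00,
        1.26571119e-05,  1.41550780e+00]), 'qvel': array([2.22691197e-04, 1.72248205e-03, 2.85816603e-04, 8.55148264e-04,
       4.47435626e-05, 4.73092369e-04]), 'joint_torque': array([ 1.76039415e-03, -6.37598205e+01,  3.84574521e+01,  1.34887864e-02,
        5.14523686e-05,  1.53565003e-05]), 'tcp_pos': array([ 0.12263453, -0.51037187,  0.40420705]), 'tcp_rot': array([-3.11869572e+00, -3.69375274e-01, -8.44514433e-05]), 'contact_force': array([ 0.9412542 ,  0.3721675 , -0.46790976]), 'torque': array([ 0.06593108,  0.02710111, -0.0042546 ]), 'finger_force': 0.0, 'opening': 0.08519341026665352}
scene {'intrinsics': array([[450.93266315,   0.        , 322.62200727],
       [  0.        , 450.93266315, 241.360183  ],
       [  0.        ,   0.        ,   1.        ]]), 'R': array([[-0.86594807, -0.50008024,  0.00732831],
       [-0.35590494,  0.6058647 , -0.71151925],
       [ 0.35137675, -0.6187469 , -0.70262839]]), 't': array([0.44474017, 0.26929958, 1.09525256])}
card_tall [([233.
[... 735 characters left out ...]
0, 27.0], 0.84)]
card_short []
stand_a [([220.0, 206.0, 64.0, 82.0], 0.72)]
holder [([351.0, 244.0, 56.0, 41.0], 0.71), ([222.0, 207.0, 61.0, 85.0], 0.31)]
mouse [([270.0, 303.0, 28.0, 47.0], 0.61), ([349.0, 244.0, 55.0, 44.0], 0.42)]
thermometer [([422.0, 303.0, 60.0, 25.0], 0.62)]
0.1547 {'intrinsics': array([[342.4809839 ,   0.        , 323.56637317],
       [  0.        , 342.4809839 , 243.81644514],
       [  0.        ,   0.        ,   1.        ]]), 'R': array([[ 2.33004106e-01, -9.72475693e-01, -3.35974017e-04],
       [-9.29105388e-01, -2.22714626e-01,  2.95231049e-01],
       [-2.87179846e-01, -6.84778914e-02, -9.55425829e-01]]), 't': array([-0.52522371, -0.03732476,  0.38049424])}
```

View pics/scene0.png

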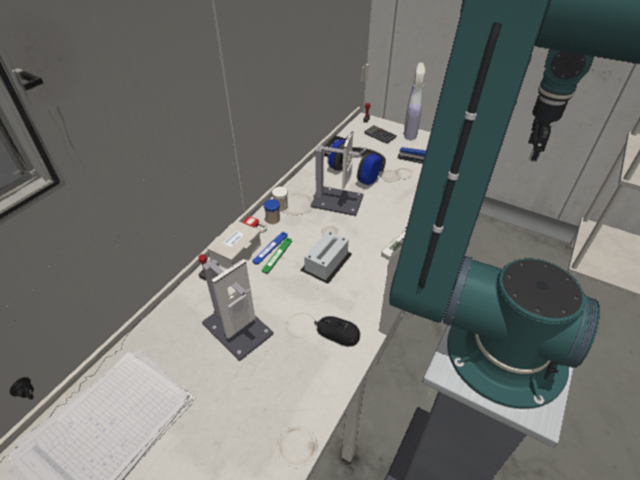

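View pics/top0.png

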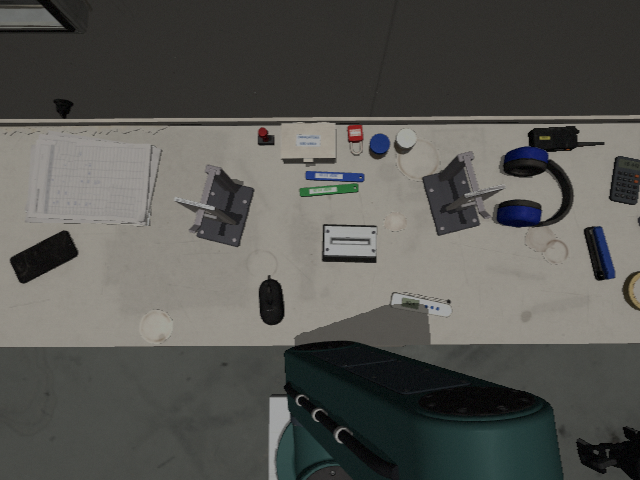

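The tall card hangs on the left stand: about (233,300) in the scene view and (205,208) in the top view. The holder is at (350,243) in the top view, the mouse at (270,300), the thermometer at (420,303) and the short card at (475,192). Next I'll measure from the depth clouds.

```bash
cat > h.py <<'E'
from workcell import *
import cv2,numpy as np
def cloud(c,d,k=None):
    k=k or calibration(c); v,u=np.mgrid[0:480,0:640]; K=k["intrinsics"]
    P=np.stack([(u-K[0,2])/K[0,0]*d,(v-K[1,2])/K[1,1]*d,d],-1)
    return (P-k["t"])@k["R"]
def rect(P):
    (c,s,a)=cv2.minAreaRect((P[:,:2]*1000).astype(np.float32)); return np.round(c,1),np.round(s,1),round(a,1)
E
python3 - <<'E'
from h import *
for c in ["top","scene"]:
    z=np.load(c+"0.npz"); W=cloud(c,z["d"]); ok=z["d"]>0
    def sel(x0,x1,y0,y1,z0,z1):
        m=ok&(W[...,0]>x0)&(W[...,0]<x1)&(W[...,1]>y0)&(W[...,1]<y1)&(W[...,2]>z0)&(W[...,2]<z1); return W[m]
    print(c,"bench z",np.median(W[ok&(abs(W[...,2])<.01)][:,2]))
    for n,b in dict(holdertop=(.3,.75,-.15,.15,.05,.075),baseL=(.4,.8,.15,.45,.007,.018),pegL=(.4,.8,.15,.45,.185,.207),topL=(.4,.8,.15,.45,.225,.26),bodyL=(.4,.8,.15,.45,.05,.24), topR=(.4,.8,-.5,-.15,.225,.26)).items():
        P=sel(*b)
        if len(P)>5: print(n,len(P),rect(P),np.round(np.median(P,0),4),np.round(np.percentile(P[:,2],[5,95]),4))
E
```

```text
top bench z -9.329282762257352e-05
holdertop 2039 (array([617.9,  -2.4]), array([261. , 265.3]), 89.5) [ 0.5419 -0.0158  0.06  ] [0.0551 0.0647]
baseL 2138 (array([607.7, 300.7]), array([299.3, 383.5]), 89.7) [0.599  0.2635 0.0127] [0.0087 0.0165]
pegL 530 (array([601.9, 265.9]), array([ 80.2, 135.1]), 60.9) [0.6159 0.2676 0.1999] [0.1924 0.2038]
topL 220 (array([579.6, 280.5]), array([84.8,  8.7]), 75.7) [0.5782 0.2781 0.2441] [0.2292 0.2468]
bodyL 1223 (array([661.8, 231.5]), array([ 81.7, 300.5]), 60.0) [0.6075 0.2618 0.1957] [0.0697 0.2191]
topR 223 (array([ 602.1, -304.5]), array([ 8.5, 85.2]), 13.8) [ 0.6012 -0.303   0.2438] [0.2299 0.2468]
scene bench z -0.0014674848071545234
holdertop 1185 (array([6.181e+02, 1.000e-01]), array([263.6, 263.4]), 0.0) [ 0.541  -0.01    0.0578] [0.0522 0.0622]
baseL 1500 (array([593.6, 304.3]), array([397.9, 275.7]), 2.9) [0.5728 0.2942 0.0109] [0.0079 0.0144]
pegL 468 (array([607.4, 283.4]), array([134.5,  82.4]), 0.3) [0.5861 0.2727 0.198 ] [0.1874 0.2053]
topL 329 (array([581.6, 283. ]), array([85.4, 12. ]), 75.6) [0.5803 0.2859 0.239 ] [0.2265 0.2444]
bodyL 2324 (array([662.1, 232.7]), array([ 82.8, 298.5]), 58.2) [0.5818 0.2793 0.1569] [0.0614 0.2305]
topR 82 (array([ 603.2, -299.5]), array([ 8.9, 84.5]), 13.9) [ 0.6004 -0.2919  0.2409] [0.2274 0.2445]
```

```bash
cat >> h.py <<'E'
from scipy.spatial.transform import Rotation as Ro, Slerp
def down(yaw):  # tool z down, tool x at yaw
    c,s=np.cos(yaw),np.sin(yaw); return Ro.from_matrix(np.array([[c,s,0],[s,-c,0],[0,0,-1.]]))
def plan(way,grip,start=None):
    """way: list of (pos, yaw_deg, n)"""
    o=observe(); p=o["tcp_pos"] ; r=Ro.from_rotvec(o["tcp_rot"])
    print("now",np.round(p,4),np.round(r.as_matrix()[:,0],3),"F",np.round(o["contact_force"],1))
    rows=[]
    for tp,ty,n in way:
        R1=down(np.radians(ty)); p0=p.copy(); S=Slerp([0,1],Ro.concatenate([r,R1]))
        for i in range(1,n+1):
            q=p0+(np.array(tp)-p0)*i/n; rn=S(i/n)
            d=np.round(r.inv().apply(q-p)*100,2); a=np.round((r.inv()*rn).as_rotvec(),3)
            rows.append([grip,*d.tolist(),*a.tolist()]); p=p+r.apply(d/100); r=r*Ro.from_rotvec(a)
    for x in rows: print([round(v,3)+0. for v in x],end=",\n")
E
python3 -c "
from h import *
plan([((.53,-.09,.45),90,11)],0)"
```

```text
now [ 0.1227 -0.5105  0.4047] [0.972 0.234 0.   ] F [ 0.1 -0.8 -0.7]
[0.0, 4.49, -2.85, -0.41, 0.0, 0.0, -0.121],
[0.0, 4.81, -2.29, -0.41, 0.0, 0.0, -0.122],
[0.0, 5.05, -1.69, -0.42, 0.0, 0.0, -0.121],
[0.0, 5.21, -1.06, -0.41, 0.0, 0.0, -0.121],
[0.0, 5.31, -0.43, -0.41, 0.0, 0.0, -0.122],
[0.0, 5.31, 0.22, -0.41, 0.0, 0.0, -0.121],
[0.0, 5.25, 0.86, -0.41, 0.0, 0.0, -0.122],
[0.0, 5.11, 1.5, -0.42, 0.0, 0.0, -0.121],
[0.0, 4.89, 2.1, -0.41, 0.0, 0.0, -0.121],
[0.0, 4.6, 2.67, -0.41, 0.0, 0.0, -0.122],
[0.0, 4.24, 3.22, -0.41, 0.0, 0.0, -0.121],
```

Call:
{"fn": "servo_tool", "kwargs": {
  "series": [
    [0, 4.5, -2.9, -0.4, 0, 0, -0.121],
    [0, 4.8, -2.3, -0.4, 0, 0, -0.122],
    [0, 5.0, -1.7, -0.4, 0, 0, -0.121],
    [0, 5.2, -1.1, -0.4, 0, 0, -0.121],
    [0, 5.3, -0.4, -0.4, 0, 0, -0.122],
    [0, 5.3, 0.2, -0.4, 0, 0, -0.121],
    [0, 5.2, 0.9, -0.4, 0, 0, -0.122],
    [0, 5.1, 1.5, -0.4, 0, 0, -0.121],
    [0, 4.9, 2.1, -0.4, 0, 0, -0.121],
    [0, 4.6, 2.7, -0.4, 0, 0, -0.122]
  ]
}}

```text
clock: 1.95
tcp_pos: [0.4932, -0.127, 0.445]
tcp_rot: [2.347, 2.088, 0.0]
contact_force: [0.4, -1.3, 0.7]
opening: 0.0852
finger_force: 0.0
```

Call:
{"fn": "servo_tool", "kwargs": {
  "series": [
    [0, 4.2, 3.2, -0.4, 0, 0, -0.121],
    [0, 0, 0, 0, 0, 0, 0],
    [0, 0, 0, 0, 0, 0, 0]
  ]
}}

```text
clock: 2.33
tcp_pos: [0.5288, -0.0907, 0.4485]
tcp_rot: [-2.222, -2.221, 0.001]
contact_force: [-0.3, -0.6, -0.2]
opening: 0.0856
finger_force: 0.0
```

Run:
```python
from h import *
o=observe(); k=calibration("wrist"); im,d=grab_frame("wrist"); cv2.imwrite("pics/w1.png",im); np.savez("w1.npz",im=im,d=d,**k)
print(o["clock"],o["tcp_pos"],o["tcp_rot"],o["qpos"])
W=cloud("wrist",d,k); m=(d>0)&(abs(W[...,2]-.06)<.006)&(abs(W[...,1])<.1)&(abs(W[...,0]-.54)<.08)
print(m.sum(),rect(W[m]),np.median(W[m],0))
print(np.median(W[(d>0)&(abs(W[...,2])<.01)][:,2]))
```

```text
2.325 [ 0.52884341 -0.09074525  0.44850498] [-2.22162588e+00 -2.22079298e+00  6.38821160e-04] [-3.21805609e-01  2.74917127e-01  8.67288848e-02  1.38308341e+00
 -2.17026408e-04  1.24936575e+00]
7321 (array([524.9, -39.5]), array([122.2,  69.5]), 88.0) [ 0.52470853 -0.0338463   0.06035494]
-0.00040403479633663395
```

View pics/w1.png

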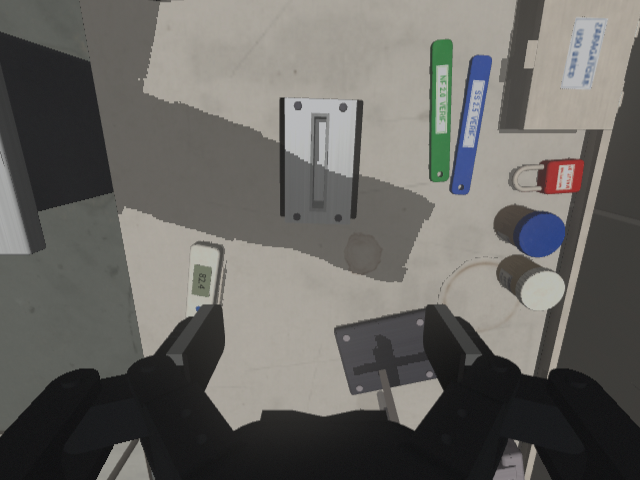

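The wrist view shows the holder at (320,158), with the slot running from (320,115) to (320,210). Now I'll measure the slot itself.

```bash
cat >> h.py <<'E'
def slot(W,d,tag):
    m=(d>0)&(abs(W[...,2]-.06)<.006)&(abs(W[...,1]+.039)<.075)&(abs(W[...,0]-.525)<.05)
    m=cv2.morphologyEx(m.astype(np.uint8),cv2.MORPH_OPEN,np.ones((3,3)))>0
    print(tag,"top",m.sum(),rect(W[m]),round(np.median(W[m][:,2]),4))
    s=(d>0)&(W[...,2]<.053)&(abs(W[...,1]+.039)<.05)&(abs(W[...,0]-.525)<.012)
    print("  slot",s.sum(),rect(W[s]),np.round(np.percentile(W[s][:,2],[5,20,50,95]),4))
    # straight line through the slot pixel rows: centre of dark columns
E
python3 - <<'E'
from h import *
for c in ["top","scene","w1"]:
    z=np.load(c+("0.npz" if c!="w1" else ".npz")); k=dict(intrinsics=z["intrinsics"],R=z["R"],t=z["t"]) if c=="w1" else calibration(c)
    slot(cloud(c,z["d"],k),z["d"],c)
z=np.load("w1.npz"); im=z["im"][80:230,260:380]
cv2.imwrite("pics/w1c.png",cv2.resize(im,None,fx=4,fy=4,interpolation=cv2.INTER_NEAREST))
E
```

```text
top top 1305 (array([521.7, -40.5]), array([123.6,  70.6]), 88.1) 0.0606
  slot 181 (array([526.1, -41.7]), array([90.3, 15. ]), 82.8) [0.0076 0.0099 0.0128 0.0496]
scene top 716 (array([523.9, -37.8]), array([128.3,  72.7]), 88.2) 0.0587
  slot 89 (array([525.9, -42.5]), array([90.3, 12.8]), 88.5) [0.0331 0.036  0.0436 0.0521]
w1 top 7465 (array([524.9, -40.6]), array([124.2,  69.5]), 88.0) 0.0604
  slot 1041 (array([524.5, -40.6]), array([92.4, 12.1]), 88.1) [0.0092 0.0099 0.0107 0.0421]
```

View pics/w1c.png

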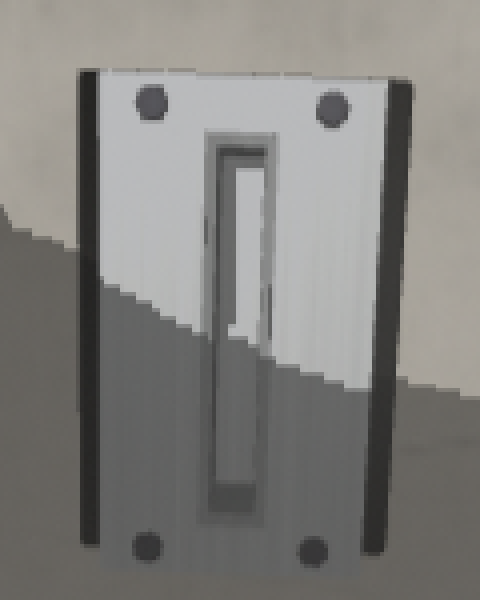

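The slot's dark opening runs (220,150)-(265,510) in the crop, centred in the block. It is at about (524.6,-40.6) mm with yaw −2°. Next I go over the tall card.

```bash
python3 -c "
from h import *
plan([((.573,.252,.47),75.7,7)],0)"
```

```text
now [ 0.5286 -0.0912  0.4486] [ 0.001  1.    -0.   ] F [-0.  -0.3 -0.9]
[0.0, 4.9, 0.63, -0.31, 0.0, 0.0, 0.035],
[0.0, 4.92, 0.45, -0.3, 0.0, 0.0, 0.036],
[0.0, 4.94, 0.28, -0.31, 0.0, 0.0, 0.035],
[0.0, 4.94, 0.11, -0.3, 0.0, 0.0, 0.036],
[0.0, 4.94, -0.07, -0.31, 0.0, 0.0, 0.035],
[0.0, 4.94, -0.25, -0.31, 0.0, 0.0, 0.036],
[0.0, 4.93, -0.42, -0.3, 0.0, 0.0, 0.035],
```

Call:
{"fn": "servo_tool", "kwargs": {
  "series": [
    [0, 4.9, 0.6, -0.3, 0, 0, 0.035],
    [0, 4.9, 0.5, -0.3, 0, 0, 0.036],
    [0, 4.9, 0.3, -0.3, 0, 0, 0.035],
    [0, 4.9, 0.1, -0.3, 0, 0, 0.036],
    [0, 4.9, -0.1, -0.3, 0, 0, 0.035],
    [0, 4.9, -0.3, -0.3, 0, 0, 0.036],
    [0, 4.9, -0.4, -0.3, 0, 0, 0.035],
    [0, 0, 0, 0, 0, 0, 0],
    [0, 0, 0, 0, 0, 0, 0]
  ]
}}

```text
clock: 3.5
tcp_pos: [0.5725, 0.2494, 0.4697]
tcp_rot: [2.48, 1.928, -0.0]
contact_force: [0.3, -0.3, -0.5]
opening: 0.0853
finger_force: 0.0
```

```bash
cat >> h.py <<'E'
def card(W,d,tag,c=(.58,.281)):
    near=(d>0)&(np.hypot(W[...,0]-c[0],W[...,1]-c[1])<.07)
    m=near&(W[...,2]>.236)&(W[...,2]<.26)
    print(tag,"head",m.sum(),rect(W[m]),"z95",np.round(np.percentile(W[m][:,2],[50,95]),4))
E
python3 - <<'E'
from h import *
o=observe(); k=calibration("wrist"); im,d=grab_frame("wrist"); cv2.imwrite("pics/w2.png",im); np.savez("w2.npz",im=im,d=d,**k)
print(o["clock"],o["tcp_pos"],o["tcp_rot"],o["qpos"])
W=cloud("wrist",d,k); card(W,d,"w2")
ok=d>0
x=np.array([np.cos(np.radians(14.3)),-np.sin(np.radians(14.3))]); y=np.array([-x[1],x[0]])
L=(W[...,:2]-np.array([.5796,.2805])); a=L@x; b=L@y
for a0 in range(-60,80,8):
    m=ok&(a*1000>a0)&(a*1000<a0+8)&(abs(b)<.03)&(W[...,2]>.19)&(W[...,2]<.235)
    if m.sum()>5: print(a0,m.sum(),np.round(np.percentile(b[m],[3,50,97])*1000,1),np.round(np.percentile(W[m][:,2],[5,50,95]),4))
for c in ["top","scene"]:
    z=np.load(c+"0.npz"); card(cloud(c,z["d"]),z["d"],c)
E
```

```text
3.5 [0.57250152 0.24936775 0.46974774] [ 2.48003403e+00  1.92818415e+00 -3.26155431e-04] [ 2.80435692e-01  4.40057608e-01  3.98909476e-01  1.52977354e+00
 -2.45780488e-04  2.10030949e+00]
w2 head 2057 (array([582.8, 280.6]), array([84.1,  8.4]), 75.9) z95 [0.2444 0.2454]
-60 35 [-8.  -1.4  4.4] [0.2192 0.2202 0.2212]
-52 317 [-8.3 -1.2  5. ] [0.2143 0.2191 0.2222]
-44 307 [-8.  -1.1  5. ] [0.2025 0.2081 0.2137]
-36 239 [-8.1 -1.2  5. ] [0.1991 0.2006 0.2026]
-28 219 [-8.  -1.1  5. ] [0.1988 0.2003 0.2015]
-20 231 [-8.1 -1.4  5. ] [0.1989 0.2004 0.2015]
-12 228 [-8.1 -1.1  5. ] [0.1989 0.2004 0.2013]
-4 60 [-8.  -1.4  4.9] [0.1987 0.2003 0.2013]
4 104 [-8.  -1.7  4.8] [0.1992 0.2004 0.2014]
12 228 [-8.1 -1.7  4.9] [0.1987 0.2004 0.2013]
20 231 [-9.1 -1.7  4.8] [0.1984 0.2003 0.2014]
28 241 [-9.  -1.5  4.8] [0.1986 0.2003 0.2016]
36 238 [-8.8 -1.7  4.8] [0.1984 0.2002 0.2014]
44 237 [-9.  -1.7  4.9] [0.1987 0.2003 0.2016]
52 238 [-8.9 -1.6  4.8] [0.1989 0.2004 0.2013]
60 236 [-8.8 -1.8  4.7] [0.1984 0.2004 0.2015]
68 238 [-8.9 -1.6  4.8] [0.1984 0.2003 0.2012]
76 492 [-16.9  -0.6  14. ] [0.1922 0.199  0.2012]
top head 191 (array([579.6, 280.5]), array([84.8,  8.7]), 75.7) z95 [0.2444 0.247 ]
scene head 194 (array([582. , 283.5]), array([83.2, 12. ]), 75.1) z95 [0.2421 0.2448]
```

View pics/w2.png

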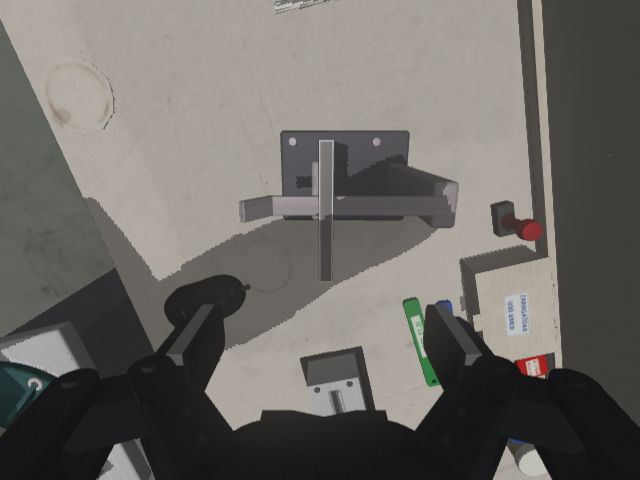

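The tall card's header runs from (326,140) to (326,280), with the peg crossing below it and its tip at (243,210). The head is centred at (582.8,280.6) mm with its top at z 0.2444. Now the grasp.

```bash
python3 -c "
from h import *
plan([((.5828,.2806,.46),75.9,2),((.5828,.2806,.387),75.9,4)],0.55)"
```

```text
now [0.5725 0.2491 0.4699] [ 0.247  0.969 -0.   ] F [ 0.7  0.9 -0.4]
[0.55, 1.65, 0.11, 0.49, 0.0, 0.0, -0.002],
[0.55, 1.66, 0.11, 0.49, 0.0, 0.0, -0.002],
[0.55, 0.0, 0.0, 1.83, 0.0, 0.0, 0.0],
[0.55, 0.0, 0.0, 1.82, 0.0, 0.0, 0.0],
[0.55, 0.0, 0.0, 1.83, 0.0, 0.0, 0.0],
[0.55, 0.0, 0.0, 1.82, 0.0, 0.0, 0.0],
```

Call:
{"fn": "servo_tool", "kwargs": {
  "series": [
    [0.55, 1.65, 0.1, 0.5, 0, 0, -0.002],
    [0.55, 1.65, 0.1, 0.5, 0, 0, -0.002],
    [0.55, 0, 0, 0, 0, 0, 0],
    [0.55, 0, 0, 1.8, 0, 0, 0],
    [0.55, 0, 0, 1.8, 0, 0, 0],
    [0.55, 0, 0, 1.8, 0, 0, 0],
    [0.55, 0, 0, 1.8, 0, 0, 0],
    [0.55, 0, 0, 0, 0, 0, 0]
  ],
  "squeeze": 50
}}

```text
clock: 4.55
tcp_pos: [0.5823, 0.2819, 0.3868]
tcp_rot: [-2.475, -1.934, 0.003]
contact_force: [-0.7, -0.3, 0.1]
opening: 0.0381
finger_force: 0.0
```

Call:
{"fn": "servo_tool", "kwargs": {
  "series": [
    [1, 0, 0, 0, 0, 0, 0],
    [1, 0, 0, 0, 0, 0, 0],
    [1, 0, 0, 0, 0, 0, 0],
    [1, 0, 0, 0, 0, 0, 0]
  ]
}}

```text
clock: 5.05
tcp_pos: [0.5825, 0.2821, 0.3887]
tcp_rot: [2.475, 1.934, 0.002]
contact_force: [-1.5, 0.4, 6.1]
opening: 0.0073
finger_force: 50.3
```

Run:
```python
from h import *
o=observe(); k=calibration("wrist"); im,d=grab_frame("wrist"); cv2.imwrite("pics/w3.png",im); np.savez("w3.npz",im=im,d=d,**k)
print({a:np.round(o[a],4) for a in ["clock","tcp_pos","tcp_rot","contact_force","torque","opening","finger_force"]})
W=cloud("wrist",d,k); p=o["tcp_pos"]; T=Ro.from_rotvec(o["tcp_rot"]).inv().apply((W-p).reshape(-1,3)).reshape(W.shape)*1000
m=(d>0)&(abs(T[...,1])<30)&(T[...,2]>120)&(T[...,2]<165)&(abs(T[...,0])<55)
for x0 in range(-50,55,8):
    q=m&(T[...,0]>x0)&(T[...,0]<x0+8)
    if q.sum()>5: print(x0,q.sum(),np.round(np.percentile(T[q][:,1],[2,50,98]),1),np.round(np.percentile(T[q][:,2],[5,50]),1))
n=m&(T[...,2]<146); print(T[n][:,0].max())
```

```text
{'clock': np.float64(5.05), 'tcp_pos': array([0.5825, 0.2821, 0.3887]), 'tcp_rot': array([2.4748e+00, 1.9344e+00, 2.2000e-03]), 'contact_force': array([-1.4882,  0.3816,  6.0864]), 'torque': array([-0.0642,  0.2374, -0.0493]), 'opening': np.float64(0.0073), 'finger_force': np.float64(50.2751)}
-34 302 [-3.2  0.8  4.9] [143.4 144.3]
-26 354 [-3.2  1.3  5.3] [143.4 144.3]
-18 349 [-3.5  0.9  6.1] [135.9 144.1]
-10 824 [-5.6  1.3  7.8] [122.1 136.1]
-2 746 [-5.   0.9  7.2] [125.5 138.6]
6 5721 [-26.9   0.5  28. ] [120.7 130.9]
14 556 [-28.3   0.9  13.9] [123.4 144.2]
22 484 [-3.1  1.1  5.2] [143.4 144.3]
30 507 [-3.   1.3  5.2] [143.4 144.4]
38 471 [-2.9  1.3  5. ] [143.8 148. ]
40.84876567749945
```

View pics/w3.png

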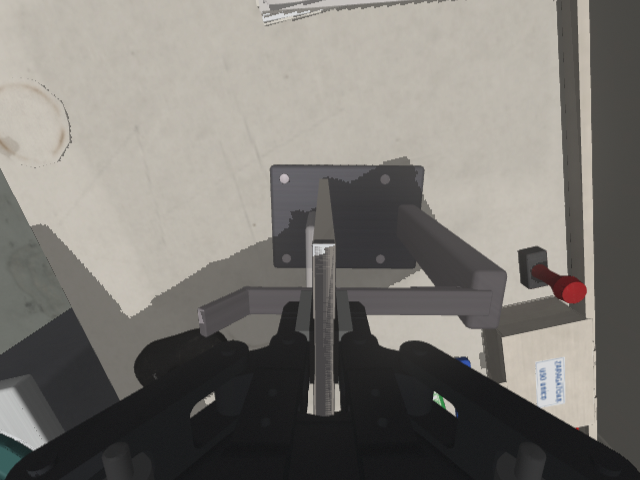

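The pads hold the header: in the picture the card's edge runs from (322,243) to (323,415). The camera reads the card +1.1 mm off in tool y. Now I lift it.

Call:
{"fn": "servo_tool", "kwargs": {
  "series": [
    [1, 0, 0, -0.5, 0, 0, 0],
    [1, -0.1, 0, -0.7, 0, 0, 0],
    [1, -0.1, 0, -0.7, 0, 0, 0],
    [1, 0, 0, -0.7, 0, 0, 0],
    [1, 0, 0, 0, 0, 0, 0],
    [1, 0, 0, 0, 0, 0, 0]
  ]
}}

```text
clock: 5.85
tcp_pos: [0.582, 0.2801, 0.4135]
tcp_rot: [-2.475, -1.935, 0.0]
contact_force: [1.3, 0.8, -1.3]
opening: 0.0071
finger_force: 49.3
```

```bash
cat >> h.py <<'E'
def held(save):
    o=observe(); k=calibration("wrist"); im,d=grab_frame("wrist"); cv2.imwrite(f"pics/{save}.png",im); np.savez(save+".npz",im=im,d=d,**k)
    print({a:np.round(o[a],4) for a in ["clock","tcp_pos","tcp_rot","contact_force","torque","opening","finger_force"]})
    W=cloud("wrist",d,k); T=Ro.from_rotvec(o["tcp_rot"]).inv().apply((W-o["tcp_pos"]).reshape(-1,3)).reshape(W.shape)*1000
    m=(d>0)&(abs(T[...,1])<12)&(T[...,2]>138)&(T[...,2]<150)&(T[...,0]<60)
    for x0 in (-34,-26,22,30,36):
        q=m&(T[...,0]>x0)&(T[...,0]<x0+8)
        if q.sum()>5: print(x0,q.sum(),np.round(np.percentile(T[q][:,1],[2,50,98]),1),np.round(np.percentile(T[q][:,2],[5,50]),1))
    print("edge x",T[m][:,0].max())
    return W,d,T,o
E
python3 -c "
from h import *
W,d,T,o=held('w4')
# height of peg relative & lower region under card
m=(d>0)&(abs(T[...,0])<60)&(abs(T[...,1])<75)&(W[...,2]>.19)&(W[...,2]<.228)
for a in range(-75,70,8):
    q=m&(T[...,1]>a)&(T[...,1]<a+8)
    if q.sum()>8: print(a,q.sum(),np.round(np.percentile(T[q][:,0],[3,97]),1),np.round(np.percentile(W[q][:,2],[5,50,95]),4))
"
```

```text
{'clock': np.float64(5.85), 'tcp_pos': array([0.582 , 0.2801, 0.4135]), 'tcp_rot': array([-2.4752e+00, -1.9346e+00,  4.0000e-04]), 'contact_force': array([ 1.2606,  0.7525, -1.316 ]), 'torque': array([0.0157, 0.0414, 0.0506]), 'opening': np.float64(0.0071), 'finger_force': np.float64(49.3049)}
-34 300 [-3.3  0.8  4.9] [143.4 144.3]
-26 361 [-3.2  1.2  5.3] [143.4 144.3]
22 487 [-3.1  1.2  5.2] [143.5 144.3]
30 515 [-3.   1.2  5.1] [143.5 144.3]
36 397 [-3.   1.2  5.1] [143.6 144.6]
edge x 41.08808462837528
-59 223 [-8.   5.3] [0.2187 0.2211 0.2223]
-51 560 [-7.8  5.3] [0.209  0.2149 0.2202]
-43 454 [-8.1  5.2] [0.1993 0.2035 0.2086]
-35 342 [-8.4  5.1] [0.1977 0.2003 0.2013]
-27 334 [-8.4  5.1] [0.1989 0.2004 0.2014]
-19 329 [-8.4  5. ] [0.1989 0.2003 0.2014]
-11 216 [-8.5  4.9] [0.1987 0.2003 0.2013]
-3 229 [40.1 40.5] [0.192  0.2112 0.2269]
5 216 [-8.2  4.8] [0.1988 0.2003 0.2014]
13 328 [-8.5  4.7] [0.1982 0.2003 0.2012]
21 330 [-8.3  4.6] [0.1982 0.2004 0.2013]
29 330 [-8.3  4.6] [0.1983 0.2003 0.2014]
37 347 [-9.1  4.5] [0.1978 0.2003 0.2013]
45 347 [-9.   4.4] [0.198  0.2002 0.2012]
53 335 [-9.   4.4] [0.1985 0.2003 0.2012]
61 331 [-9.   4.2] [0.1988 0.2003 0.2014]
69 253 [-9.   4.3] [0.1988 0.2003 0.2013]
```

It is lifted 25 mm with no contact, and the hole is centred on the peg. Now I slide it off along tool −y.

Call:
{"fn": "servo_tool", "kwargs": {
  "series": [
    [1, 0, -1.2, 0, 0, 0, 0],
    [1, 0, -1.2, 0, 0, 0, 0],
    [1, 0, -1.1, 0, 0, 0, 0],
    [1, 0, -1.0, -0.2, 0, 0, 0],
    [1, 0, -1.0, -0.4, 0, 0, 0],
    [1, 0, -1.0, -0.4, 0, 0, 0],
    [1, 0, -1.2, -0.2, 0, 0, 0],
    [1, 0, -1.5, -0.2, 0, 0, 0],
    [1, 0, -1.5, -0.2, 0, 0, 0],
    [1, 0, 0, 0, 0, 0, 0]
  ]
}}

```text
clock: 7.15
tcp_pos: [0.4771, 0.3063, 0.4302]
tcp_rot: [2.474, 1.936, 0.001]
contact_force: [-0.4, -0.6, -1.6]
opening: 0.0068
finger_force: 49.3
```

```bash
python3 -c "
from h import *
W,d,T,o=held('w5')
im,dd=grab_frame('scene'); cv2.imwrite('pics/s5.png',im)
plan([((.475,.29,.50),75.9,3),((.525,.0,.53),88.1,6),((.525,-.0396,.53),88.1,1)],1)
"
```

```text
{'clock': np.float64(7.15), 'tcp_pos': array([0.4771, 0.3063, 0.4302]), 'tcp_rot': array([2.4743e+00, 1.9358e+00, 7.0000e-04]), 'contact_force': array([-0.4044, -0.61  , -1.562 ]), 'torque': array([-0.0062, -0.0228,  0.0379]), 'opening': np.float64(0.0068), 'finger_force': np.float64(49.3341)}
-34 300 [-2.9  0.8  4.9] [143.4 144.3]
-26 362 [-3.2  1.   5.2] [143.4 144.3]
22 498 [-3.1  0.9  5.2] [143.3 144.3]
30 508 [-3.   1.2  5.1] [143.4 144.4]
36 395 [-3.   0.9  5.1] [143.3 144.6]
edge x 41.01402266585423
now [0.4781 0.306  0.4297] [0.241 0.97  0.   ] F [ 0.3 -0.1 -1.8]
[1.0, -0.54, 0.03, -2.34, 0.0, 0.0, 0.001],
[1.0, -0.55, 0.03, -2.34, 0.0, 0.0, 0.001],
[1.0, -0.54, 0.03, -2.35, 0.0, 0.0, 0.0],
[1.0, -4.49, 1.98, -0.5, 0.0, 0.0, -0.035],
[1.0, -4.55, 1.83, -0.5, 0.0, 0.0, -0.036],
[1.0, -4.61, 1.66, -0.5, 0.0, 0.0, -0.035],
[1.0, -4.67, 1.5, -0.5, 0.0, 0.0, -0.036],
[1.0, -4.72, 1.33, -0.5, 0.0, 0.0, -0.035],
[1.0, -4.77, 1.16, -0.49, 0.0, 0.0, -0.036],
[1.0, -3.96, 0.13, 0.0, 0.0, 0.0, 0.0],
```

The card is off the peg and free. Now I carry it over to the slot.

Call:
{"fn": "servo_tool", "kwargs": {
  "series": [
    [1, -0.6, 0, -1.8, 0, 0, 0],
    [1, -1.5, 0, -1.8, 0, 0, 0],
    [1, -3.5, 1.0, -1.5, 0, 0, -0.03],
    [1, -4.5, 1.8, 0, 0, 0, -0.036],
    [1, -4.6, 1.7, 0, 0, 0, -0.036],
    [1, -4.6, 1.6, 0, 0, 0, -0.036],
    [1, -4.7, 1.4, 0, 0, 0, -0.036],
    [1, -4.7, 1.2, 0, 0, 0, -0.036],
    [1, -3.5, 0.5, 0, 0, 0, 0],
    [1, 0, 0, 0, 0, 0, 0]
  ]
}}

```text
clock: 8.5
tcp_pos: [0.5223, -0.0282, 0.4802]
tcp_rot: [-2.262, -2.179, 0.001]
contact_force: [-0.5, 1.3, -2.2]
opening: 0.0074
finger_force: 49.3
```

```bash
python3 -c "
from h import *
plan([((.5234,-.0396,.45),88.05,3)],1)
"
```

```text
now [ 0.5223 -0.0282  0.4802] [ 0.037  0.999 -0.   ] F [-0.5  1.3 -2.2]
[1.0, -0.38, 0.05, 1.01, 0.0, 0.0, -0.001],
[1.0, -0.38, 0.05, 1.0, 0.0, 0.0, -0.001],
[1.0, -0.38, 0.05, 1.01, 0.0, 0.0, -0.001],
```

Call:
{"fn": "servo_tool", "kwargs": {
  "series": [
    [1, -0.4, 0.05, 1.0, 0, 0, -0.001],
    [1, -0.4, 0.05, 1.0, 0, 0, -0.001],
    [1, -0.35, 0.05, 1.0, 0, 0, -0.001],
    [1, 0, 0, 0, 0, 0, 0],
    [1, 0, 0, 0, 0, 0, 0]
  ]
}}

```text
clock: 9.12
tcp_pos: [0.5228, -0.0371, 0.4509]
tcp_rot: [2.255, 2.187, 0.0]
contact_force: [-0.8, 0.0, -1.4]
opening: 0.0074
finger_force: 49.3
```

Run:
```python
from h import *
W,d,T,o=held('w6'); print("yaw",np.degrees(np.arctan2(*Ro.from_rotvec(o["tcp_rot"]).as_matrix()[[1,0],0])))
slot(W,d,"w6")
def dump(W,d,tag):
    c=np.cos(np.radians(-1.95)); s=np.sin(np.radians(-1.95))
    L=W-np.array([.5245,-.0406,0]); a=(L[...,0]*c+L[...,1]*s)*1000; b=(-L[...,0]*s+L[...,1]*c)*1000
    h=(d>0)&(abs(W[...,2]-.06)<.006)&(abs(a)<42)&(abs(b)<70)
    print(tag,"holder a",np.round(np.percentile(a[h],[.5,99.5]),1),"b",np.round(np.percentile(b[h],[.5,99.5]),1))
    for z0 in np.arange(.09,.22,.02):
        q=(d>0)&(W[...,2]>z0)&(W[...,2]<z0+.02)&(abs(a)<25)&(abs(b)<50)
        if q.sum()>20: print(round(z0,2),q.sum(),"a",np.round(np.percentile(a[q],[2,25,50,75,98]),1),"b",np.round(np.percentile(b[q],[2,98]),1))
dump(W,d,"wrist")
for c in ["scene","top"]:
    im,dd=grab_frame(c); cv2.imwrite(f"pics/{c}6.png",im); dump(cloud(c,dd),dd,c)
k=cv2.imread("pics/w6.png"); s=cv2.imread("pics/scene6.png")
cv2.imwrite("pics/m6.png",np.hstack([cv2.resize(k[200:480,200:440],(514,600))[:, :400],cv2.resize(s[150:330,260:380],(400,600))]))
```

```text
{'clock': np.float64(9.125), 'tcp_pos': array([ 0.5228, -0.0371,  0.4509]), 'tcp_rot': array([2.2552e+00, 2.1869e+00, 2.0000e-04]), 'contact_force': array([-0.8433,  0.035 , -1.3813]), 'torque': array([0.0121, 0.0116, 0.003 ]), 'opening': np.float64(0.0074), 'finger_force': np.float64(49.3074)}
-34 306 [-2.9  0.8  4.9] [143.5 144.3]
-26 358 [-3.2  1.2  5.3] [143.3 144.2]
22 496 [-3.1  0.9  5.2] [143.3 144.3]
30 508 [-3.   0.9  5.2] [143.4 144.4]
36 384 [-3.   0.9  5.1] [143.4 144.6]
edge x 40.73928959057449
yaw 88.23773772723938
w6 top 5262 (array([524.6, -40.3]), array([123.8,  70.2]), 88.1) 0.0604
  slot 102 (array([525.6,  -8.2]), array([25.8, 12.1]), 88.1) [0.009  0.0098 0.0104 0.0503]
wrist holder a [-34.7  34.7] b [-60.6  62.1]
0.11 25 a [-4.8 -3.1 -1.3  0.4  2.5] b [43.1 43.5]
0.13 31 a [-4.6 -2.9 -0.5  1.2  2.8] b [43.2 43.5]
0.15 41 a [-11.9  -4.4  -2.    0.2   2.5] b [25.3 43.5]
0.17 94 a [-12.1  -9.3  -4.7  -0.5   2.9] b [25.1 43.5]
0.19 140 a [-12.7 -11.2  -8.   -1.9   2.6] b [-13.   43.6]
0.21 492 a [-12.3 -11.2  -9.9  -8.7   2. ] b [-16.   43.6]
scene holder a [-36.3  3
[... 437 characters left out ...]
 call last):
  File "<stdin>", line 14, in <module>
  File "<stdin>", line 8, in dump
    return _quantile_unchecked(
        a, q, axis, out, overwrite_input, method, keepdims, weights)
    return _ureduce(a,
                    func=_quantile_ureduce_func,
    ...<5 lines>...
                    overwrite_input=overwrite_input,
                    method=method)
    r = func(a, **kwargs)
    result = _quantile(arr,
                       quantiles=q,
    ...<2 lines>...
                       out=out,
                       weights=wgt)
    slices_having_nans = np.isnan(arr[-1, ...])
                                  ~~~^^^^^^^^^
IndexError: index -1 is out of bounds for axis 0 with size 0
```

The wrist view puts the card about 1 mm off in both directions, and the scene view less. I'll correct by a small amount and go down, watching the force.

Call:
{"fn": "servo_tool", "kwargs": {
  "series": [
    [1, -0.1, 0.06, 1.0, 0, 0, 0.003],
    [1, 0, 0, 1.2, 0, 0, 0],
    [1, 0, 0, 1.0, 0, 0, 0],
    [1, 0, 0, 0.5, 0, 0, 0],
    [1, 0, 0, 0.5, 0, 0, 0],
    [1, 0, 0, 0.5, 0, 0, 0],
    [1, 0, 0, 0, 0, 0, 0]
  ]
}}

```text
clock: 10.15
tcp_pos: [0.5234, -0.0383, 0.4034]
tcp_rot: [-2.259, -2.183, 0.0]
contact_force: [-0.2, -0.3, -2.9]
opening: 0.0073
finger_force: 49.3
```

Call:
{"fn": "servo_tool", "kwargs": {
  "series": [
    [1, 0, 0, 0.5, 0, 0, 0],
    [1, 0, 0, 0.5, 0, 0, 0],
    [1, 0, 0, 0.5, 0, 0, 0],
    [1, 0, 0, 0, 0, 0, 0]
  ]
}}

```text
clock: 10.65
tcp_pos: [0.5233, -0.0383, 0.3882]
tcp_rot: [-2.258, -2.183, 0.001]
contact_force: [0.2, 0.4, -1.0]
opening: 0.0072
finger_force: 49.3
```

Call:
{"fn": "servo_tool", "kwargs": {
  "series": [
    [1, 0, 0, 0.6, 0, 0, 0],
    [1, 0, 0, 0.7, 0, 0, 0],
    [1, 0, 0, 0.7, 0, 0, 0],
    [1, 0, 0, 0, 0, 0, 0]
  ]
}}

```text
clock: 11.15
tcp_pos: [0.5233, -0.0383, 0.368]
tcp_rot: [-2.258, -2.183, 0.001]
contact_force: [-0.5, 0.3, -1.4]
opening: 0.0068
finger_force: 49.3
```

Now the last 6 mm down to the floor, in small steps.

Call:
{"fn": "servo_tool", "kwargs": {
  "series": [
    [1, 0, 0, 0.3, 0, 0, 0],
    [1, 0, 0, 0.15, 0, 0, 0],
    [1, 0, 0, 0.1, 0, 0, 0],
    [1, 0, 0, 0, 0, 0, 0]
  ]
}}

```text
clock: 11.65
tcp_pos: [0.5235, -0.0384, 0.3637]
tcp_rot: [2.258, 2.183, 0.001]
contact_force: [-0.8, -0.5, 4.4]
opening: 0.0073
finger_force: 50.4
```

Call:
{"fn": "servo_tool", "kwargs": {
  "series": [
    [1, 0, 0, 0.1, 0, 0, 0],
    [1, 0, 0, 0, 0, 0, 0]
  ]
}}

```text
clock: 11.9
tcp_pos: [0.5237, -0.0385, 0.3637]
tcp_rot: [2.257, 2.181, 0.002]
contact_force: [-1.9, -0.5, 16.7]
opening: 0.0073
finger_force: 52.2
```

The foot is on the floor: contact is stiff at TCP z 0.3637. I'll unload, open and retreat upward.

Call:
{"fn": "servo_tool", "kwargs": {
  "series": [
    [1, 0, 0, -0.1, 0, 0, 0],
    [0.6, 0, 0, 0, 0, 0, 0],
    [0.6, 0, 0, 0, 0, 0, 0],
    [0.6, 0, 0, 0, 0, 0, 0],
    [0.6, 0, 0, -1.0, 0, 0, 0],
    [0.6, 0, 0, -3.0, 0, 0, 0],
    [0.6, 0, 0, -4.0, 0, 0, 0],
    [0.6, -4.0, 0, -3.0, 0, 0, 0],
    [0.6, -4.0, 0, 0, 0, 0, 0],
    [0.6, 0, 0, 0, 0, 0, 0]
  ]
}}

```text
clock: 13.15
tcp_pos: [0.5206, -0.1202, 0.4738]
tcp_rot: [2.261, 2.18, 0.0]
contact_force: [0.3, 1.5, 0.4]
opening: 0.0339
finger_force: 0.0
```

Run:
```python
from h import *
o=observe(); print(o["clock"],o["tcp_pos"],o["contact_force"])
ims=[]
for c in ["wrist","scene","top"]:
    k=calibration(c); im,d=grab_frame(c); ims.append(im); W=cloud(c,d,k)
    near=(d>0)&(abs(W[...,0]-.5245)<.03)&(abs(W[...,1]+.0406)<.055)
    m=near&(W[...,2]>.20)&(W[...,2]<.24)
    if m.sum()>5: print(c,m.sum(),rect(W[m]),"top z",np.round(np.percentile(W[m][:,2],[50,95]),4))
    for z0 in (.08,.14,.19):
        q=near&(W[...,2]>z0)&(W[...,2]<z0+.02)
        if q.sum()>5: print("  ",z0,np.round(np.percentile(W[q][:,0],[5,50,95]),4))
cv2.imwrite("pics/m7.png",np.hstack([cv2.resize(ims[0],(400,300)),cv2.resize(ims[1][120:360,200:440],(300,300))]))
```

```text
13.15 [ 0.52064121 -0.12023358  0.47376467] [0.28568434 1.50534355 0.4281677 ]
wrist 1927 (array([525.4, -40.5]), array([84.1,  8.1]), 88.2) top z [0.2194 0.2206]
scene 162 (array([523. , -37.7]), array([85.6, 11.3]), 88.5) top z [0.2154 0.2192]
   0.08 [0.5112 0.5139 0.5252]
   0.14 [0.5186 0.521  0.5268]
   0.19 [0.5185 0.5203 0.5244]
top 187 (array([521. , -38.2]), array([76.3,  9. ]), 88.6) top z [0.2193 0.2221]
   0.08 [0.509  0.5166 0.5185]
   0.14 [0.5162 0.5178 0.5199]
   0.19 [0.516  0.5172 0.518 ]
```

View pics/m7.png

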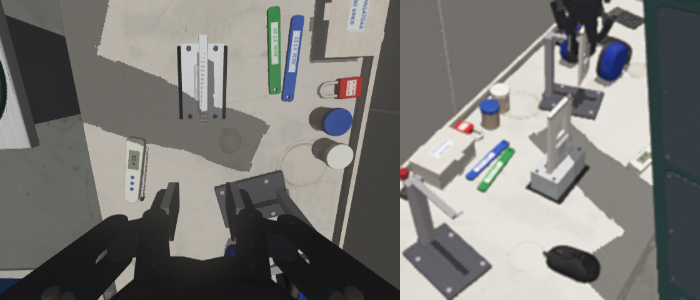

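The card stands upright in the slot, at (203,80) in the wrist view and (560,135) in the scene view. Its top is at z 0.2194, which matches the foot on the 10 mm floor. The mouse, thermometer and short card are unmoved and the gripper is clear, so I hand in.

```bash
python3 -c "
from workcell import *
print(close_job())"
```

```text
the job is handed in; nothing more can be done
None
```

The tall card stands upright, right way up and released in the holder with its foot on the slot's floor; the short card, mouse and thermometer were left alone, and I handed the job in at about 13 s (no verdict came back).

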